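# Find the high spot of a knocked cake-turntable rim with a dial gauge

## Robot

A 7-joint arm with a two-finger parallel gripper is mounted at the origin on the work surface. World frame = base frame: x ahead of the robot, y to its left, z up, the work surface at z = 0. Lengths are in mm, angles in rad, forces in N, time in s.
With the tool pointing down it reaches from about 350 to 900 mm from the base axis. Payload 19.9 kg.
Tool frame: the origin (TCP) lies on the front face of the gripper's body, between the roots of the fingers; the fingertips stand 73 mm ahead of it and the grasp point (between the pads) lies 54 mm ahead of it; z points along the fingers, y is the line along which they close (so a half turn about z gives the same grasp; the last joint's range is limited). The gripper opens to 85 mm and grips with 20 to 120 N. Pads are 22 mm wide; open, the fingers measure 114 mm over their backs; the gripper's body (76 mm by 85 mm) begins 54 mm behind the grasp point. The pads swing forward as they close: fully open they stand 13 mm farther back than shut.
Start: joints at [-1.254, 0.417, -0.01, 1.614, 0.005, 1.111, -0.053], TCP at [219.457, 585.19, 303.86] pointing down, gripper open.
Joint ranges: [-2.81, 2.81], [-0.39, 2.02], [-1.27, 1.25], [0.06, 2.57], [-1.19, 4.33], [0.19, 2], [-2.82, 2.82]. Speed limits (rad/s): [1.89, 1.89, 2.39, 2.39, 3.01, 3.01, 3.01].

## Interface

Orientations are given as a 3x3 rotation matrix whose columns are the frame's x, y, z axes.
In Python, from station import r, fingers, planner, read_state, eyes, job gives the robot as it stands. The module is installed in compiled form; this text tells all that it offers. Calls block until the motion is done:
- r.move_to(position, orientation): joint-space move of the TCP to a pose.
- r.move_straight(position, attitude=None, feed=150): straight line of the TCP; attitude=None keeps the orientation; feed is the mean speed in mm/s.
- r.set_joints(angles): joint-space move.
- fingers.set_gripper(opening, newtons=None): finger opening in mm; newtons is the grip in N (None keeps the last); returns when the fingers have stopped.
- r.sleep(seconds).
- planner.solve_ik(position, orientation): joint angles nearest the present ones, or None.
- read_state(): the state.
- eyes.grab_frame(name): name is "scene" or "top"; returns a dict with "img" (420x560x3 uint8, red, green, blue), "fx", "fy", "cx", "cy" (pixels), "world_from_camera" (4x4, takes a point from camera to world coordinates). Camera axes: x right, y down, z forward; pixel columns grow to the right and rows downward; lengths in mm; the calibration is good to about 2 mm. A picture is of the moment at which its call begins. There is no depth.
A pose or a line that the arm cannot do raises r.IKError and nothing moves.
- job.hand_in(): hands the job in; it is judged then, once.
The state is a dict: "time": time; "qpos": joint angles; "dq": joint speeds; "tau": joint torques, N m; "ee_pos": TCP position; "eef_rot": TCP orientation; "wrist_force": force on the tool from outside, world axes, zero at the start; "moment": the same for the moment, N m; "grip_width": finger opening in mm; "grip_force": force on a finger pad.
Only numpy, scipy, OpenCV 4.12 (cv2) and the standard library are available. Lean on these libraries where they do the work, as an engineer would, in place of code of your own. Each camera call takes 0.05 s, during which the arm holds its last target. There are 200 camera calls.

## Task

The rim of this aluminium cake turntable has been knocked out of round. Slide the dial gauge up to it by its black post until the plunger is pressed in about 5 mm against the rim, then turn the turntable one whole turn by its wooden knob while you watch the needle, with the plunger riding on the rim all the way and never pressed near the end of its travel. Finally bring the highest spot of the rim back under the plunger and leave it there with the gauge still pressed on and your hands off; be gentle with the fixture and do not disturb the other things on the counter.

Things in the scene. Friction and masses are not known exactly. Their poses are not given: they have to be found in the camera images.
- board: Wooden truing board, 250 x 500 x 18 mm, fixed to the counter, carrying turntable and gauge. Origin on the counter straight below the axle; its y axis points from the axle along the gauge's slide to the gauge, z up. Nothing on it may be gripped or pushed with more than 60 N (a grip of 10 to 15 N is plenty).
- axle (a point): Point on the turntable's vertical axle, 68 mm above the counter, level with the middle of the platter's rim (60 to 76 mm high, radius 110 mm). The rim has two smooth bulges in unknown places: the high spot, 4 mm proud, fading over 28 degrees either side, and a lesser one, 2 mm proud, fading over 20, about 130 degrees away. Hub plate on top: radius 75 mm, top at 84 mm.
- turning_knob (a point): Middle of the upright wooden turning knob, a cylinder 18 mm in diameter, 87 to 123 mm above the counter, on the hub plate 55 mm from the axle; this point is at 105 mm. It goes round with the turntable and spins freely on a pin of its own. Its place says nothing of where the bulges are.
- turntable (a joint): Angle of knob and platter about the axle, rad, growing counter-clockwise seen from above; at 0 the knob lies on the board's x axis. Starts between -0.3 and 0.3. It turns either way for over two turns, takes about 0.12 N m (2 to 3 N at the knob) and stays where it is left.
- gauge_post (a point): Grip point of the gauge's black upright post, 18 mm (across the slide) x 14 mm (along it), 40 to 118 mm above the counter; this point is at 100 mm, on its centre line, 80 mm behind the dial's centre. The gauge slides along the board's y axis (pushed in: towards the axle), takes 6 N to slide and stays where it is left; no stop saves the plunger from bottoming out.
- plunger_tip (a point): Tip (rim side) of the gauge's horizontal steel plunger, ball end 8 mm in diameter, 68 mm above the counter, on the line from the axle along the board's y axis. It starts 17 to 35 mm clear of the 110 mm rim. When it rides on the rim, its distance from the axle is the rim's radius there.
- plunger (a joint): How far the plunger is pressed into the gauge, m: 0 fully out (not touching), 0.012 the end of its travel. Its spring pushes with 0.6 N at 0 and 0.12 N more for each mm.
- needle (a joint): Angle of the black needle on the gauge's white dial (90 mm across, facing up, 80 mm above the counter), rad clockwise seen from above: at 0 it points along the plunger towards the turntable; it turns 30 degrees (0.524 rad) for each mm that the plunger is pressed in, one turn for 12 mm.
- mug: White mug, 80 mm across, 95 mm tall, on the counter; origin under its centre. Leave alone.
- jar: Amber jar, 56 mm across, 100 mm tall, on the counter; origin under its centre. Leave alone.
- mallet: Hammer with a rubber head, 260 mm long, lying on the counter beside the board. Leave alone.
- bowl: Blue bowl, 130 mm across, 55 mm tall, on the counter; origin under its centre. Leave alone.

How it is judged (in metres and radians):
On the way, in this order (a step that is already met when the one before it is completed fails the run):
1. the gauge is slid up: its plunger is pressed in by 3 to 9 mm, the turntable not yet turned (value of joint plunger between 0.003 and 0.009 m and value of joint turntable between -1 and 1 rad), for 0.3 s.
2. the turntable has gone a third of a turn either way, the plunger on the rim ((value of joint turntable above 2 rad or value of joint turntable below -2 rad) and value of joint plunger above 0.0003 m), for 0.05 s.
3. two thirds of a turn, the plunger on the rim ((value of joint turntable above 4 rad or value of joint turntable below -4 rad) and value of joint plunger above 0.0003 m), for 0.05 s.
4. a whole turn (5.7 rad from the zero, to allow for the start), the plunger on the rim ((value of joint turntable above 5.7 rad or value of joint turntable below -5.7 rad) and value of joint plunger above 0.0003 m), for 0.05 s.
At the end, for the whole second after the job is handed in: The plunger rests on the high spot: its tip, pressed in by 1 to 11 mm against the rim, stands 113.1 to 115 mm from the axle (the peak is at 114 mm, so within about 12 degrees of it), with the turntable at rest (horizontal distance between plunger_tip and axle between 0.1131 and 0.115 m and value of joint plunger between 0.001 and 0.011 m and velocity of joint turntable between -0.05 and 0.05 rad/s); the robot touches nothing.
It fails at once if the plunger is driven to the end of its travel (more than 11 mm) (value of joint plunger above 0.011 m).
It fails at once if the plunger is off the rim while the turntable is turned away from its start ((value of joint turntable above 0.8 rad or value of joint turntable below -0.8 rad) and value of joint plunger below 0.0002 m).
It fails at once if the fixture is gripped or pushed with more than 60 N (contact force between the fingers and board above 60 N).
It fails at once if the mug, jar, hammer or bowl is moved by more than 30 mm (distance of any of mug, jar, mallet, bowl from where it was at the start of the episode above 0.03 m).
It also fails if it takes over 72 s, if anything falls off the work surface, if the arm or the gripper's body presses on something with over 40 N, if the wrist force passes 120 N, or if a joint passes its speed limit or range.

## Working session

There is one attempt and no reset: what is moved stays moved. The work goes in short steps, each a Python script; the robot and the scene stay as the last script left them, time stands still between calls to the robot, and variables do not carry over. Pictures are saved under pics/ and viewed, at most 10 in all, crops included, and the job is handed in when it is done.

```bash
mkdir -p pics; python3 - <<'E'
from station import r, fingers, planner, read_state, eyes, job
import cv2,numpy as np
for n in("top","scene"):
    f=eyes.grab_frame(n); cv2.imwrite(f"pics/{n}0.png",f["img"][:,:,::-1])
    print(n,f["fx"],f["fy"],f["cx"],f["cy"]);print(np.round(f["world_from_camera"],3).tolist())
s=read_state();print(s["time"],s["ee_pos"],np.round(s["eef_rot"],3).tolist(),s["grip_width"])
E
```

```text
top 430.7267127301122 430.7267127301122 279.4498929691763 207.02945240649922
[[-0.016, -0.988, 0.155, 286.251], [-1.0, 0.017, 0.006, 26.244], [-0.009, -0.155, -0.988, 1212.307], [0.0, 0.0, 0.0, 1.0]]
scene 454.63936554829087 454.63936554829087 282.3276518660656 212.68035584884052
[[0.374, 0.698, -0.611, 1329.085], [0.927, -0.268, 0.261, -360.297], [0.019, -0.664, -0.747, 1101.334], [0.0, 0.0, 0.0, 1.0]]
0.1 [219.379168   584.9902589  303.32748322] [[-0.936, 0.351, -0.0], [0.351, 0.936, -0.001], [-0.0, -0.001, -1.0]] 85.53669204016614
```

View pics/top0.png

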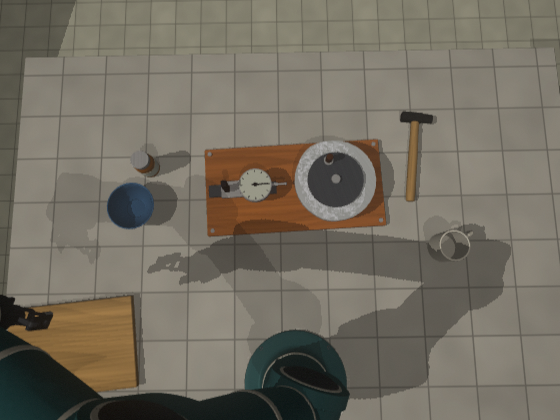

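View pics/scene0.png

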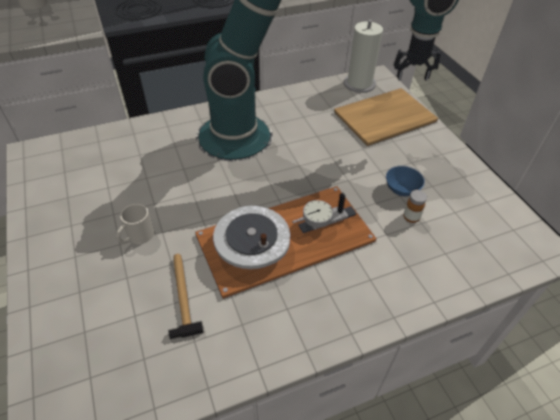

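Top: turntable near (336,180), knob (328,160), dial (255,184), post (225,187). Scene: turntable near (252,236), post (341,203). I'll enlarge both.

```bash
python3 - <<'E'
import cv2
for n,(x,y,w,h) in {"top":(200,130,190,115),"scene":(190,180,190,115)}.items():
    i=cv2.imread(f"pics/{n}0.png")[y:y+h,x:x+w]
    cv2.imwrite(f"pics/{n}0c.png",cv2.resize(i,None,fx=4,fy=4,interpolation=cv2.INTER_CUBIC))
E
```

```text
(no output)
```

View pics/top0c.png

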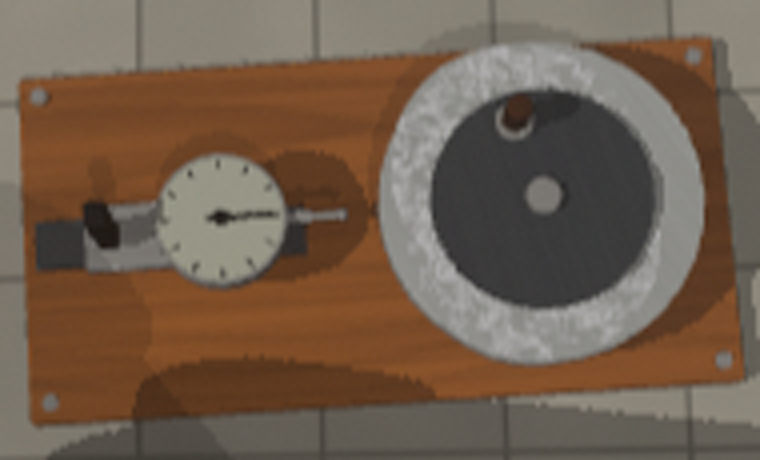

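View pics/scene0c.png

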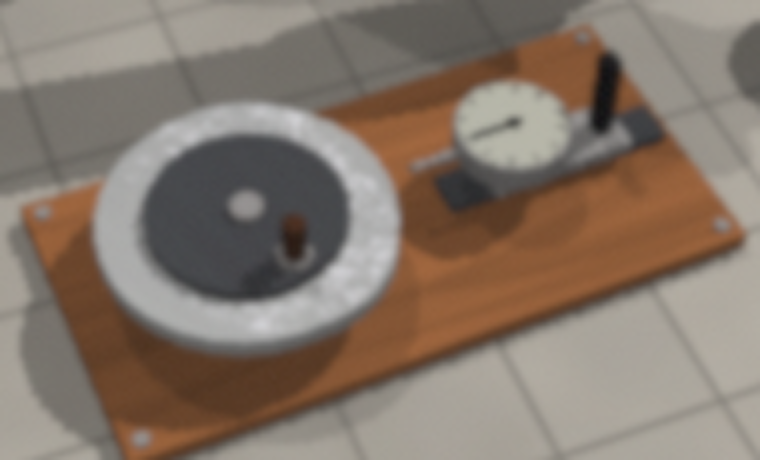

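Top crop: hub centre (545,198), dial centre (222,219), knob top (518,105), post top (95,210), board corners (20,80),(712,37),(745,381),(32,425), plunger tip (346,214). Scene crop: hub (246,214), dial (514,124), post top (609,58), base (601,130), knob top (292,218), corners (24,208),(590,27),(743,238),(130,458). Now I'll fit the fixture to these points.

```bash
cat > fit.py <<'E'
import numpy as np
from scipy.optimize import least_squares
C={"top":(430.727,279.45,207.03,[[-0.016,-0.988,0.155,286.251],[-1.0,0.017,0.006,26.244],[-0.009,-0.155,-0.988,1212.307]],(200,130)),
"scene":(454.639,282.328,212.68,[[0.374,0.698,-0.611,1329.085],[0.927,-0.268,0.261,-360.297],[0.019,-0.664,-0.747,1101.334]],(190,180))}
def ray(n,uv):
    f,cx,cy,T,o=C[n];T=np.array(T);u=uv[0]/4+o[0]-.375;v=uv[1]/4+o[1]-.375
    return T[:,3],T[:,:3]@np.array([(u-cx)/f,(v-cy)/f,1])
def at(n,uv,z):
    c,d=ray(n,uv);return (c+d*(z-c[2])/d[2])[:2]
M=[("hub",84,(545,198),(246,214)),("dial",80,(222,219),(514,124)),("knobtop",123,(518,105),(292,218)),("posttop",118,(95,210),(609,58)),("postbase",40,(108,240),(601,130)),
("tip",68,(346,214),(412,167)),("c1",18,(20,80),(743,238)),("c2",18,(712,37),(130,458)),("c3",18,(745,381),(24,208)),("c4",18,(32,425),(590,27))]
if __name__=="__main__":
    P={}
    for n,z,a,b in M:
        p,q=at("top",a,z),at("scene",b,z);P[n]=(p+q)/2;print(n,p.round(1),q.round(1))
    for a,b in(("hub","dial"),("hub","knobtop"),("dial","posttop"),("hub","tip"),("hub","posttop"),("c2","c1"),("c3","c4"),("c2","c3")):
        d=P[b]-P[a];print(a,b,round(np.hypot(*d),1),np.degrees(np.arctan2(d[1],d[0])).round(2))
E
python3 fit.py
```

```text
hub [ 536.2 -119.1] [ 537.8 -118. ]
dial [526.6  97.4] [524.8 100.8]
knobtop [589.8 -98.7] [582.9 -98.9]
posttop [526.  177.5] [519.7 178.9]
postbase [521.6 179.2] [523.6 180. ]
tip [531.1  14. ] [527.2  16.5]
c1 [644.2 245.7] [644.7 242.7]
c2 [ 666.8 -251.6] [ 661.1 -247.7]
c3 [ 418.2 -261.8] [ 419.8 -258.6]
c4 [395.9 234.6] [399.1 235.2]
hub dial 217.9 92.97
hub knobtop 53.2 21.8
dial posttop 79.1 92.07
hub tip 134.0 93.35
hub posttop 297.1 92.73
c2 c1 494.3 92.27
c3 c4 495.6 92.49
c2 c3 245.2 -177.53
```

Both cameras agree within a few mm, and the sizes check out: post–dial 79 mm (expected 80), knob radius 53 (55), board 495 x 245 (500 x 250). That gives axle ≈ (537,-118.5), slide direction 92.6°, post 297 mm from the axle and tip clearance about 24 mm. I'll push the post from behind with closed fingers.

```bash
cat > h.py <<'E'
from station import r, fingers, planner, read_state, eyes, job
import cv2, numpy as np
A=np.array([537.,-118.5]); YAW=np.radians(2.6)
ux=np.array([np.cos(YAW),np.sin(YAW)]); uy=np.array([-ux[1],ux[0]])
R=np.array([[uy[0],ux[0],0],[uy[1],ux[1],0],[0,0,-1.]])
def W(a,b,z): return [*(A+a*ux+b*uy),z]
def proj(f,p):
    T=np.linalg.inv(f["world_from_camera"]);c=T[:3,:3]@p.T+T[:3,3:]
    return f["fx"]*c[0]/c[2]+f["cx"],f["fy"]*c[1]/c[2]+f["cy"]
def snap(n,name=None):
    f=eyes.grab_frame(n)
    if name: cv2.imwrite(f"pics/{name}.png",f["img"][:,:,::-1])
    return f
def needle(f,d,off=(0,0)):
    """needle reading in mm (mod 12) and contrast; dial centre d mm from the axle"""
    g=cv2.cvtColor(f["img"],cv2.COLOR_RGB2GRAY); th=np.radians(np.arange(0,360,2)); rr=np.linspace(9,33,20)
    t,q=np.meshgrid(th,rr,indexing="ij")
    # clockwise from -uy: towards -ux
    xy=A+np.array(off)+(d-q*np.cos(t))[...,None]*uy-(q*np.sin(t))[...,None]*ux
    P=np.concatenate([xy,np.full(xy.shape[:2]+(1,),80.)],-1).reshape(-1,3)
    u,v=proj(f,P)
    s=cv2.remap(g,u.astype(np.float32).reshape(t.shape),v.astype(np.float32).reshape(t.shape),cv2.INTER_LINEAR).astype(float).mean(1)
    w=np.clip(np.median(s)-s-0.5*(np.median(s)-s.min()),0,None)
    a=np.angle((w*np.exp(1j*th)).sum())
    return (np.degrees(a)/30+2)%12-2, np.median(s)-s.min(), np.median(s)
def wf():
    s=read_state();return s["time"],np.round(s["wrist_force"],1),np.round(s["ee_pos"],1)
E
python3 - <<'E'
from h import *
f=eyes.grab_frame("top");print(needle(f,218))
f=eyes.grab_frame("scene");print(needle(f,218))
fingers.set_gripper(0,20)
r.move_to(W(0,345,260),R)
r.move_straight(W(0,345,156),feed=150)
print(wf())
r.move_straight(W(0,296,156),feed=40)
print(wf())
f=snap("scene","s1");print(needle(f,198));f=snap("top","t1");print(needle(f,198))
cv2.imwrite("pics/m1.png",np.hstack([cv2.resize(cv2.imread("pics/"+n+"1.png")[130:300,180:400],None,fx=1.8,fy=1.8) for n in "st"]))
E
```

```text
(np.float64(-0.0612618236562954), np.float64(68.02499999999999), np.float64(147.975))
(np.float64(0.31500548291141417), np.float64(40.79999999999998), np.float64(175.35))
(3.525, array([-0.6, -0. , -0.5]), array([521.7, 226.4, 156.8]))
(4.9, array([-0.3,  5. , -0.6]), array([523.6, 177.3, 156. ]))
(np.float64(0.18686211586686818), np.float64(28.14999999999999), np.float64(133.1))
(np.float64(-0.049949621577119796), np.float64(59.650000000000006), np.float64(126.75))
```

View pics/m1.png

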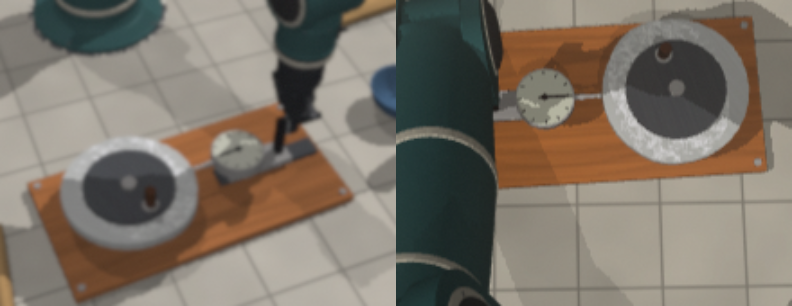

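The view shows the dial clear of the arm in both cameras, the needle still at 0, the post being pushed, and the tip about 5 mm short of the rim. I'll advance in small steps until the needle reads 5 mm.

```bash
python3 - <<'E'
from h import *
b=296.
for i in range(16):
    f=eyes.grab_frame("top");n=needle(f,218-(316-b))[0]
    print(b,round(n,2),wf()[1])
    if n>4.6: break
    b-=2 if n<2.6 else max(.4,min(2,5-n))
    r.move_straight(W(0,b,156),feed=30)
print(b); f=snap("top","t2");print(needle(f,218-316+b),needle(snap("scene"),218-316+b))
r.sleep(.3)
r.move_straight(W(0,b+25,156),feed=100)
print(wf(),needle(snap("top"),218-316+b))
r.move_straight(W(0,b+25,200),feed=150)
E
```

```text
296.0 -0.05 [ 0.   4.  -0.9]
294.0 1.59 [-0.9  4.7 -0.9]
292.0 3.61 [ 0.   4.5 -0.4]
290.6054336147415 4.88 [ 1.1  6.5 -0.6]
290.6054336147415
(np.float64(4.879357530842143), np.float64(61.150000000000006), np.float64(126.4)) (np.float64(4.615284141065586), np.float64(30.750000000000014), np.float64(133.3))
(6.75, array([ 0.2, -0.2,  0.5]), array([522.6, 196.8, 155.9])) (np.float64(4.894845964113074), np.float64(62.099999999999994), np.float64(127.0))
```

Gauge is set at about 4.9 mm and the hand is off it. Next is the knob: grip tangentially with constant tool orientation, since the knob spins freely on its pin, after checking IK around the whole circle.

```bash
cat >> h.py <<'E'
D=192.6; PH0=0.31
def rot(psi): # tool y at board angle psi
    a=psi+YAW; y=np.array([np.cos(a),np.sin(a),0]); z=np.array([0,0,-1.]); return np.column_stack([np.cross(y,z),y,z])
def K(ph,z,c=np.zeros(2),rad=55): 
    return [*(A+c+rad*(np.cos(ph)*ux+np.sin(ph)*uy)),z]
E
python3 - <<'E'
from h import *
for psi in (PH0+np.pi/2,PH0-np.pi/2):
    q=[planner.solve_ik(K(p,166),rot(psi)) for p in np.linspace(-.3,6.6,24)]
    print(sum(x is None for x in q)); q=np.array([x for x in q if x is not None]);print(q.min(0).round(2),q.max(0).round(2))
f=snap("top"); g=snap("scene")
import fit
print(fit.at("top",(514,122),87),fit.at("scene",(294,250),87))
E
```

```text
0
[ 0.03  0.38  0.02  1.77 -0.05  0.72  2.01] [ 0.2   0.54  0.09  2.05 -0.02  0.83  2.23]
0
[-0.49  0.47  0.68  1.79 -0.51  0.76 -0.74] [-0.28  0.64  0.73  2.06 -0.45  0.89 -0.53]
[588.12200699 -99.76539737] [583.10385302 -98.00871214]
```

```bash
python3 - <<'E'
from h import *
Rk=rot(PH0+np.pi/2)
fingers.set_gripper(50)
r.move_to(K(PH0,240),Rk)
r.move_straight(K(PH0,166),feed=120)
print(wf())
fingers.set_gripper(10,20)
s=read_state();print(s["grip_width"],s["grip_force"],wf())
f=snap("top","t3");print(needle(f,D));g=snap("scene","s3");print(needle(g,D))
cv2.imwrite("pics/m3.png",np.hstack([cv2.resize(cv2.imread("pics/"+n+"3.png")[130:300,180:400],None,fx=1.8,fy=1.8) for n in "st"]))
E
```

```text
(10.6667, array([ 1.1, -0.6,  1. ]), array([588.9, -99.4, 166.6]))
17.420803019741413 21.25665843486786 (11.05, array([-1.8,  0.8,  5.7]), array([588.9, -99.4, 166.8]))
(np.float64(4.862035343023998), np.float64(81.075), np.float64(152.275))
(np.float64(4.6360694822841415), np.float64(41.425), np.float64(162.875))
```

View pics/m3.png

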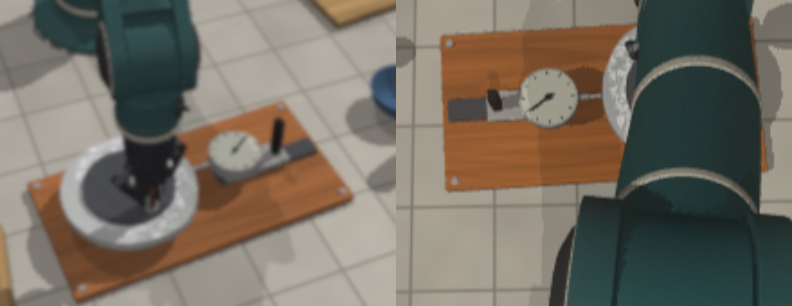

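The knob is held (17.4 mm opening, 21 N) and the dial is visible to both cameras. Turning counter-clockwise with radial force feedback, the first 90° as a trial.

```bash
cat >> h.py <<'E'
import json,os
def turn(p0,p1,step=.2,gain=.05,log="log.json"):
    L=json.load(open(log)) if os.path.exists(log) else {"c":[0,0],"rows":[]}
    c=np.array(L["c"]); n=int(np.ceil(abs(p1-p0)/step))
    for p in np.linspace(p0,p1,n+1)[1:]:
        r.move_straight(K(p,166,c),feed=80)
        s=read_state(); F=s["wrist_force"]; e=np.array(K(p,0)[:2])-A; e/=np.linalg.norm(e)
        fr=F[:2]@e; ft=F[:2]@[-e[1],e[0]]; c=c+gain*fr*e
        d=np.array(s["ee_pos"][:2])-A; a=np.arctan2(d@uy,d@ux)
        t=needle(eyes.grab_frame("top"),D); q=needle(eyes.grab_frame("scene"),D)
        L["rows"].append([p,t[0],q[0]])
        print(f"{s['time']:.1f} p={p:.2f} act={a%6.283:.2f} top={t[0]:.2f}({t[1]:.0f}) sc={q[0]:.2f}({q[1]:.0f}) fr={fr:.1f} ft={ft:.1f} fz={F[2]:.1f} grip={s['grip_width']:.1f} c={c.round(2)}")
        if np.hypot(fr,ft)>25 or abs(F[2])>25 or not .8<t[0]<10: print("STOP");break
    L["c"]=c.tolist(); json.dump(L,open(log,"w"))
E
python3 - <<'E'
from h import *
turn(PH0,PH0+1.6)
E
```

```text
11.4 p=0.51 act=0.52 top=4.85(82) sc=4.64(42) fr=1.2 ft=3.5 fz=6.3 grip=17.2 c=[0.05 0.03]
11.8 p=0.71 act=0.72 top=4.85(83) sc=4.63(44) fr=3.3 ft=3.7 fz=6.3 grip=17.6 c=[0.17 0.14]
12.2 p=0.91 act=0.92 top=5.99(78) sc=5.60(41) fr=5.0 ft=3.2 fz=6.3 grip=17.4 c=[0.32 0.35]
12.6 p=1.11 act=1.11 top=8.20(88) sc=7.86(32) fr=4.8 ft=3.9 fz=7.6 grip=17.3 c=[0.41 0.57]
13.0 p=1.31 act=1.31 top=8.86(92) sc=8.67(40) fr=7.0 ft=4.1 fz=8.8 grip=17.2 c=[0.49 0.91]
13.3 p=1.51 act=1.51 top=7.96(88) sc=7.64(31) fr=6.7 ft=4.9 fz=11.0 grip=17.3 c=[0.49 1.25]
13.7 p=1.71 act=1.70 top=5.51(74) sc=5.19(39) fr=7.6 ft=4.4 fz=11.6 grip=17.3 c=[0.42 1.62]
14.1 p=1.91 act=1.90 top=4.85(80) sc=4.64(42) fr=6.9 ft=3.6 fz=12.6 grip=17.1 c=[0.29 1.94]
```

The high spot is found: peak +4.0 mm at p ≈ 1.30. Forces are small, so I'll continue the full turn and on to the peak at 1.30 + 2π.

```bash
python3 - <<'E'
from h import *
turn(PH0+1.6,7.1,step=.22)
E
```

```text
14.5 p=2.13 act=2.11 top=4.85(80) sc=4.64(41) fr=7.0 ft=4.0 fz=13.7 grip=17.0 c=[0.1  2.23]
14.9 p=2.34 act=2.32 top=4.86(79) sc=4.64(41) fr=6.3 ft=3.3 fz=13.4 grip=17.5 c=[-0.13  2.44]
15.3 p=2.56 act=2.54 top=4.86(79) sc=4.65(41) fr=4.8 ft=3.8 fz=12.4 grip=17.2 c=[-0.34  2.57]
15.7 p=2.77 act=2.75 top=4.86(78) sc=4.65(41) fr=4.0 ft=3.3 fz=10.7 grip=17.3 c=[-0.53  2.63]
16.1 p=2.99 act=2.96 top=4.86(78) sc=4.65(41) fr=2.9 ft=3.3 fz=9.3 grip=17.4 c=[-0.67  2.64]
16.5 p=3.21 act=3.18 top=4.86(78) sc=4.65(41) fr=1.4 ft=3.5 fz=9.7 grip=17.4 c=[-0.74  2.64]
16.9 p=3.42 act=3.39 top=4.86(79) sc=4.64(41) fr=2.6 ft=3.8 fz=8.9 grip=17.2 c=[-0.86  2.6 ]
17.3 p=3.64 act=3.61 top=4.86(77) sc=4.63(40) fr=1.3 ft=4.0 fz=10.0 grip=17.4 c=[-0.92  2.56]
17.7 p=3.86 act=3.83 top=4.86(77) sc=4.63(39) fr=1.7 ft=2.6 fz=8.5 grip=17.5 c=[-0.98  2.5 ]
18.1 p=4.07 act=4.05 top=4.86(77) sc=4.62(37) fr=1.5 ft=3.7 fz=8.4 grip=17.3 c=[-1.02  2.44]
18.5 p=4.29 act=4.27 top=4.86(76) sc=4.66(35) fr=2.1 ft=3.9 fz=9.1 grip=17.6 c=[-1.06  2.34]
18.9 p=4.50 act=4.50 top=4.86(76) sc=4.65(32) fr=2.8 ft=3.4 fz=7.4 grip=17
[... 445 characters left out ...]
t=3.8 fz=8.0 grip=17.2 c=[-0.89  1.8 ]
21.3 p=5.80 act=5.85 top=4.85(80) sc=4.61(38) fr=0.4 ft=3.6 fz=10.3 grip=17.8 c=[-0.87  1.79]
21.7 p=6.02 act=6.07 top=4.85(81) sc=4.61(40) fr=0.9 ft=3.8 fz=8.2 grip=17.0 c=[-0.83  1.78]
22.1 p=6.23 act=0.01 top=4.85(80) sc=4.62(42) fr=-0.4 ft=3.8 fz=10.0 grip=17.1 c=[-0.85  1.78]
22.5 p=6.45 act=0.22 top=4.85(82) sc=4.63(42) fr=-0.4 ft=3.9 fz=11.8 grip=17.7 c=[-0.87  1.77]
22.9 p=6.67 act=0.44 top=4.85(82) sc=4.64(42) fr=-0.6 ft=3.1 fz=12.3 grip=17.5 c=[-0.9   1.76]
23.3 p=6.88 act=0.65 top=4.85(82) sc=4.64(42) fr=-0.3 ft=3.8 fz=12.4 grip=17.0 c=[-0.91  1.75]
23.7 p=7.10 act=0.86 top=5.17(73) sc=4.83(43) fr=-1.0 ft=3.5 fz=11.9 grip=17.2 c=[-0.94  1.71]
```

The whole turn is done with the plunger on the rim throughout. The lesser bulge (+2 mm) is at p ≈ 5.26, so the peak at 1.30 is the high spot. Now I'll bring it under the plunger, let go and verify.

```bash
python3 - <<'E'
from h import *
turn(7.1,7.58,step=.08)
r.sleep(.4)
fingers.set_gripper(50)
p=read_state()["ee_pos"]; r.move_straight([p[0],p[1],250],feed=120)
r.sleep(.3)
f=snap("top","t4");print(needle(f,D),needle(snap("scene","s4"),D),wf())
cv2.imwrite("pics/m4.png",np.hstack([cv2.resize(cv2.imread("pics/"+n+"4.png")[130:300,180:400],None,fx=1.8,fy=1.8) for n in "st"]))
E
```

```text
24.1 p=7.17 act=0.92 top=6.06(65) sc=5.69(38) fr=0.8 ft=1.6 fz=12.9 grip=16.9 c=[-0.92  1.74]
24.4 p=7.24 act=0.99 top=6.99(77) sc=6.62(33) fr=0.2 ft=1.9 fz=11.1 grip=17.0 c=[-0.92  1.75]
24.8 p=7.31 act=1.06 top=7.73(87) sc=7.39(34) fr=0.9 ft=1.5 fz=11.2 grip=17.4 c=[-0.89  1.79]
25.1 p=7.37 act=1.12 top=8.29(87) sc=8.00(37) fr=-0.0 ft=2.1 fz=12.0 grip=17.4 c=[-0.89  1.79]
25.5 p=7.44 act=1.19 top=8.65(96) sc=8.44(46) fr=0.2 ft=2.8 fz=11.9 grip=16.9 c=[-0.89  1.8 ]
25.8 p=7.51 act=1.25 top=8.85(94) sc=8.66(42) fr=0.1 ft=1.2 fz=13.5 grip=17.2 c=[-0.89  1.81]
26.2 p=7.58 act=1.32 top=8.88(92) sc=8.69(40) fr=0.3 ft=2.0 fz=12.1 grip=17.3 c=[-0.88  1.82]
(np.float64(8.86717863467432), np.float64(92.10000000000001), np.float64(148.65)) (np.float64(8.68432502371816), np.float64(38.900000000000006), np.float64(162.4)) (28.3333, array([-0.5,  0.5,  0.3]), array([548.4, -63. , 249.8]))
```

View pics/m4.png

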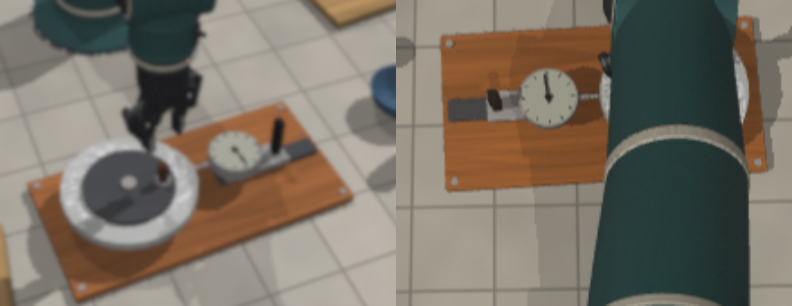

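The hand is clear of the knob, and the needle still reads 8.87 mm, 4.0 mm above the base reading, which is the peak. Handing in.

```bash
python3 -c "
from station import job; print(job.hand_in())"
```

```text
the job is handed in; nothing more can be done
None
```

The job is handed in: the turntable went a whole turn with the plunger on the rim, and the high spot (4.0 mm proud) now sits under the plunger, pressed in about 8.9 mm, with the hand off; the hand-in gave no verdict.

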